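# Spin the washed slicer blade dry on boost

## Robot

A 7-joint arm with a two-finger parallel gripper is mounted at the origin on a cart in front of the work surface, level with it; the furniture and walls round the work are solid. World frame = base frame: x ahead of the robot, y to its left, z up, the work surface at z = 0. Lengths are in m, angles in degrees, forces in N, time in s.
With the tool pointing down it reaches from about 0.35 to 0.775 m from the base axis. Payload 3.1 kg.
Tool frame: the origin (TCP) lies on the centre line of the jaws, within the pads' length; the fingertips stand 17 mm ahead of it and the grasp point (between the pads) lies 2 mm behind it (robot.tip_reach is the distance from the TCP to the fingertips, in m); z points along the fingers, y is the direction in which the jaws open and shut (so a half turn about z gives the same grasp; the last joint's range is limited). The gripper opens to 85 mm and grips with 20 to 120 N. Pads are 22 mm wide; open, the fingers measure 114 mm over their backs; the gripper's body (76 mm by 85 mm) begins 54 mm behind the grasp point. The pads swing forward as they close: fully open they stand 13 mm farther back than shut.
Start: joints at [-69.483, 17.813, 0.802, 86.603, -0.252, 75.585, -1.558], TCP at [0.214, 0.507, 0.248] pointing down, gripper open.
Joint ranges: [-154.91, 154.91], [-16.99, 109.72], [-72.82, 74.43], [7.12, 147.25], [-82.49, 262.49], [11.32, 116.49], [-174.64, 174.64]. Speed limits (degrees/s): [159.86, 159.86, 180, 180, 180, 180, 180].

## Interface

Orientations are given as [roll, pitch, yaw] about the fixed x, y, z axes, in that order (R = Rz(yaw) Ry(pitch) Rx(roll)).
In Python, from station import robot, fingers, vision, workorder, recognise gives the robot as it stands. Calls block until the motion is done:
- robot.move_to(position, orientation): joint-space move of the TCP to a pose.
- robot.line_to(position, orientation=None, velocity=0.15, f_stop=None): straight line of the TCP; orientation=None keeps the orientation; velocity is the mean speed in m/s. With f_stop (N) it stops when the force on the tool has changed by that much, and returns True; else False.
- robot.move_j(angles): joint-space move.
- fingers.gripper_to(opening, force=None): opening from 0.0 (shut) to 1.0 (fully open); force is the grip in N (None keeps the last); returns when the fingers have stopped.
- robot.pause(seconds).
- robot.inverse_kinematics(position, orientation): joint angles nearest the present ones, or None.
- vision.grab_frame(name): name is "scene" or "top" or "wrist"; returns the picture (480x640x3 uint8, red, green, blue); there is no depth.
- vision.calibration(name): a dict with "mtx" (3x3 intrinsics, pixels), "extrinsics" (4x4, takes a point from world to camera coordinates); the wrist camera has in their place "T_tool_cam" (4x4, takes a point from camera to tool coordinates, whose origin is the TCP and whose axes are the flange's). Camera axes: x right, y up, looking along -z (the intrinsics and any distortion apply to the point x, -y, -z); pixel columns grow to the right and rows downward; lengths in m; the calibration is good to about 2 mm. A picture is of the moment at which its call begins: read the wrist's pose just before it. calibration takes no time and is no camera call.
A pose or a line that the arm cannot do raises robot.PlanningError and nothing moves.
- workorder.close_job(): hands the job in, once; it reports no verdict.
Trained networks look in the newest picture that a camera, given by its name, has taken for a name from the list of things; names that differ only in an ending like _2 or _b are one class to them, and where a whole thing is asked for, a point or a joint stands for the part that bears it (a point fixed in the world has none). Each returns a list of dicts, best first, with "p" (0 to 1); they miss things now and then, are a little off and sometimes report something else, mostly with a low value. They report only what shows in the picture. A call takes as long as a camera call.
- recognise(label, camera): "rect" ([centre column, centre row, width, height] in pixels, round what is visible of it).
Readings, each from a call of its own:
- robot.current_time_s(): time.
- robot.current_joint_positions(): joint angles.
- robot.current_dq(): joint speeds.
- robot.current_joint_torque(): joint torques, N m.
- robot.current_tool_pos(): TCP position.
- robot.current_eef_rot(): TCP orientation.
- robot.current_contact_force(): force on the tool from outside, world axes, zero at the start.
- robot.current_torque(): the same for the moment, N m.
- robot.current_finger_gap(): opening from 0.0 (shut) to 1.0 (fully open).
Only numpy, scipy, OpenCV 4.12 (cv2) and the standard library are available. Lean on these libraries where they do the work, as an engineer would, in place of code of your own. Each camera call takes 0.05 s, during which the arm holds its last target.

## Task

The food slicer's blade has just been washed: draw the carriage by its black handle all the way back towards the front of the machine, against its stop, so that it is clear of the blade, and only then turn the paddle dial on top of the slicer clockwise past the first and second clicks to the third position (boost) and hold it there against its spring. Finish while still gripping the dial at boost. Do not touch the blade, leave the round thickness knob on the front of the motor housing as it is set, and do not disturb the things standing around.

Things in the scene. Friction and masses are not known exactly. Their poses are not given: they have to be found in the camera images.
- slicer: electric food slicer, white, fixed, 290 (x) by 265 (y) by 195 mm high; origin on the worktop under its middle; x from its front (the robot's side) to its back, y to its left, z up. Motor housing on the left with a flat deck 150 mm high; round blade upright along x beside it, with a hoop 195 mm high, 73 mm to the right of the dial's axis; fence plate (191 mm high) ahead of the blade; carriage on the right
- carriage (a joint): sliding carriage on the slicer's right (aluminium table, white back wall), moves along the slicer's x axis; 0 = drawn right back to the stop at the front, clear of the blade; grows to 0.150 m (far stop) as it is pushed away; starts between; slides with about 2.5 N of friction and stays where left
- carriage_handle (a point): the carriage's black upright pommel handle, round, 21 to 27 mm thick, from 57 to 146 mm above the worktop, on the carriage's outer right edge; point on its axis 126 mm up, 20 mm below its top; moves with the carriage; axes as the slicer's. The carriage's back wall (145 mm high) stands 41 mm farther to the front and begins 14 mm to the left of the handle's axis; else 30 mm free around it
- dial_knob (a joint): angle of the speed dial, clockwise seen from above; 0 = off (start); first click at 0.43, second at 0.87, where it stays if left; third position (boost) at 1.35; end stop at 1.40. From boost a spring of about 0.12 N m (0.17 at the end stop) turns it back to the second click when let go; leaving off or passing a click takes up to 0.14 N m
- dial_grip (a point): the dial's grip: black upright paddle 50 mm long, 13 mm thick, from 6 to 40 mm above the deck, on a skirt of 58 mm diameter, 6 mm high; point on the dial's vertical axis, 178 mm above the worktop, 12 mm below the paddle's top; x along the paddle to its white pointer line, z up; turns with the dial (yaw falls as the angle grows). Pointer at off: +0.675 rad from the slicer's x axis, at boost -0.675
- blade: round steel blade, 156 mm in diameter, 3 mm thick, upright between the motor housing and the carriage, not to be touched; origin at its centre, 105 mm above the worktop; it stands square to the slicer's y axis
- saucer: white saucer, 124 mm across, 16 mm high, on the worktop at the slicer's left front, to be left alone; origin under its centre
- olive_pot: small jar, 55 mm across, 71 mm high, to be left alone; origin under its centre
- mug: white mug, 92 mm across, 95 mm high, handle on its -y side, to be left alone; origin at its underside
- pepper_mill: wooden pepper mill, 58 mm across, 150 mm high, to be left alone; origin under its centre
- honey_jar: jar, 70 mm across, 104 mm high, to be left alone; origin under its centre
- coffee_jar: jar, 63 mm across, 134 mm high, to be left alone; origin under its centre
- spoon_rest: oval grey spoon rest, 76 by 124 mm, 18 mm high, to be left alone; origin under its centre
- thickness_mark (a point): end of the white mark at the rim of the round grey fluted thickness knob (48 mm across) on the front face of the motor housing, knob centre 98 mm above the worktop, 20 mm proud; 17 mm from the knob's axis, turns with the knob; not to be turned

How it is judged:
By the outcome, as a careful person would: the job done as asked, in the order asked, and still so for the second after the job is handed in, while the arm keeps its last pose, push and grip.
It also fails if it takes over 48 s, if anything falls off the work surface, if the arm or the gripper's body presses on something with over 40 N, if the wrist force passes 120 N, or if a joint passes its speed limit or range.

## Working session

There is one attempt and no reset: what is moved stays moved. The work goes in short steps, each a Python script; the robot and the scene stay as the last script left them, time stands still between calls to the robot, and variables do not carry over. Pictures are saved under pics/ and viewed, and the job is handed in when it is done.

```bash
mkdir -p pics; ls; python3 - <<'E'
from station import robot, fingers, vision, workorder, recognise
import cv2
for n in ("scene","top"):
    im=vision.grab_frame(n); cv2.imwrite(f"pics/{n}0.png",im[:,:,::-1])
    c=vision.calibration(n); print(n,c)
    for l in ["slicer","carriage_handle","dial_grip","blade","thickness_mark","saucer","olive_pot","mug","pepper_mill","honey_jar","coffee_jar","spoon_rest"]:
        r=recognise(l,n); print(l,[([round(float(v)) for v in d["rect"]],round(d["p"],2)) for d in r[:2]])
print(vision.calibration("wrist"), robot.current_time_s(), robot.current_eef_rot(), robot.tip_reach)
E
```

```text
pics
scene {'mtx': array([[446.2757017 ,   0.        , 317.97700217],
       [  0.        , 446.2757017 , 242.72820382],
       [  0.        ,   0.        ,   1.        ]]), 'extrinsics': array([[ 0.85082078, -0.525163  , -0.01754496, -0.44975456],
       [ 0.33294303,  0.51297051,  0.79120806, -0.27053009],
       [-0.40651315, -0.67901773,  0.61129533, -1.14813746],
       [ 0.        ,  0.        ,  0.        ,  1.        ]])}
slicer [([331, 241, 105, 106], 0.56), ([413, 313, 31, 48], 0.39)]
carriage_handle [([320, 256, 47, 38], 0.68), ([332, 225, 47, 43], 0.43)]
dial_grip [([322, 196, 18, 14], 0.56)]
blade [([332, 226, 48, 41], 0.74)]
thickness_mark []
saucer [([270, 248, 30, 26], 0.74), ([330, 242, 110, 107], 0.68)]
olive_pot []
mug [([257, 212, 37, 31], 0.85)]
pepper_mill [([379, 336, 24, 48], 0.75)]
honey_jar [([411, 315, 34, 48], 0.79), ([324, 199, 13, 14], 0.58)]
coffee_jar [([457, 321, 37, 50], 0.97), ([322, 256, 44, 42], 0.28)]
spoon_rest [([337, 377, 44, 32], 0.82), ([324, 196, 12, 13], 0.23)]
top {'mtx': array([[479.65383847,   0.        , 323.67868377],
       [  0.    
[... 746 characters left out ...]
.78)]
honey_jar [([421, 205, 31, 27], 0.74)]
coffee_jar [([454, 183, 36, 31], 0.67)]
spoon_rest [([434, 296, 42, 26], 0.85)]
{'mtx': array([[350.2583295 ,   0.        , 314.08175262],
       [  0.        , 350.2583295 , 237.26371259],
       [  0.        ,   0.        ,   1.        ]]), 'T_tool_cam': array([[ 1.41267424e-03,  9.61319579e-01,  2.75431791e-01,
         7.10067902e-02],
       [ 9.99998974e-01, -1.42298922e-03, -1.62382822e-04,
        -1.42820236e-03],
       [ 2.35834684e-04,  2.75431737e-01, -9.61320603e-01,
        -1.25039343e-01],
       [ 0.00000000e+00,  0.00000000e+00,  0.00000000e+00,
         1.00000000e+00]])} 1.3 [1.79999449e+02 3.12057343e-03 1.57097506e+02] 0.017
```

```bash
python3 - <<'E'
import cv2
a=cv2.imread("pics/top0.png"); cv2.imwrite("pics/top0c.png",cv2.resize(a[140:320,200:400],None,fx=3.3,fy=3.3,interpolation=cv2.INTER_CUBIC)) 
a=cv2.imread("pics/scene0.png"); cv2.imwrite("pics/scene0c.png",cv2.resize(a[170:310,250:410],None,fx=4,fy=4,interpolation=cv2.INTER_CUBIC))
E
```

```text
(no output)
```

View pics/top0.png

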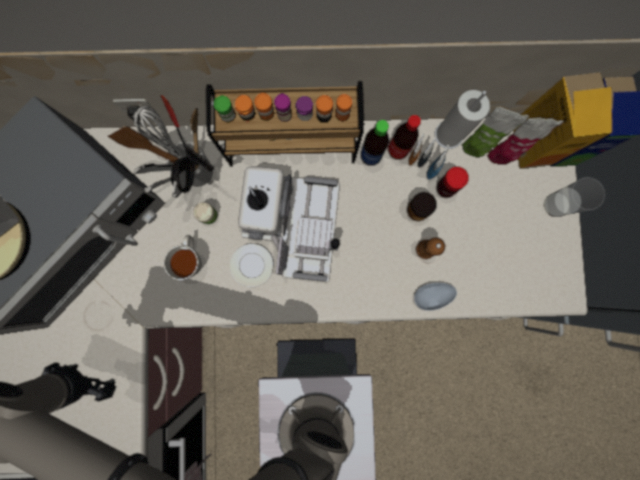

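View pics/top0c.png

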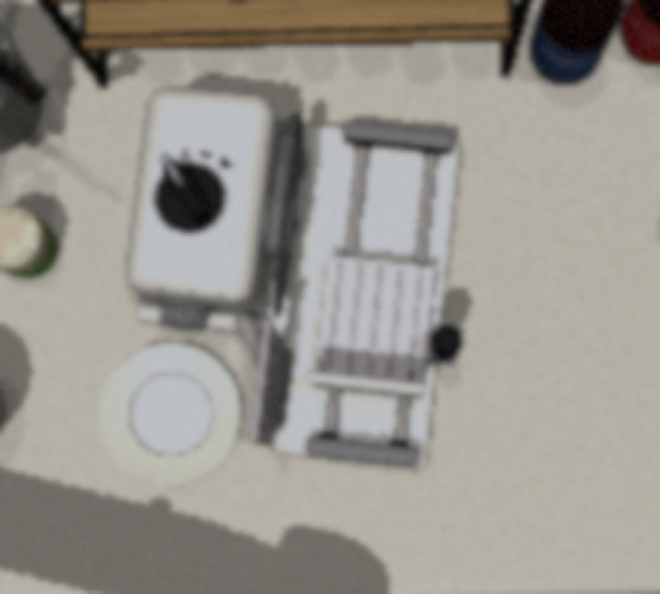

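View pics/scene0c.png

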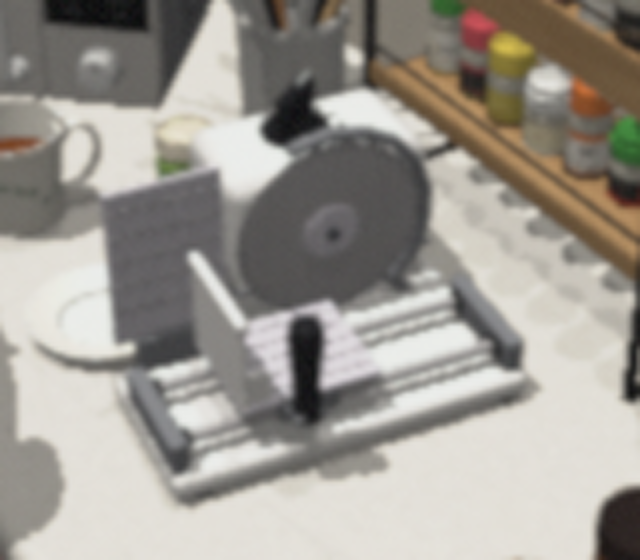

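View pics/scene0.png

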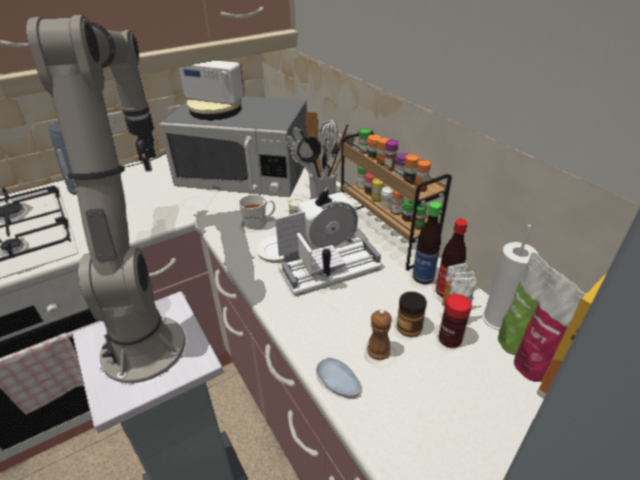

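```bash
cat > h.py <<'E'
import numpy as np
from station import robot, fingers, vision, workorder, recognise
def ray(uv,K,T): # T world->cam, camera y up looking -z
    d=np.linalg.inv(K)@np.array([uv[0],uv[1],1.]); d=np.array([d[0],-d[1],-d[2]])
    R=T[:3,:3]; o=-R.T@T[:3,3]; return o,R.T@d
def atz(uv,z,cam,T=None):
    c=vision.calibration(cam); T=c["extrinsics"] if T is None else T
    o,d=ray(uv,c["mtx"],T); return o+d*(z-o[2])/d[2]
def wristT(p=None,rpy=None):
    from scipy.spatial.transform import Rotation as Ro
    c=vision.calibration("wrist")
    A=np.eye(4); A[:3,:3]=Ro.from_euler("xyz",rpy,degrees=True).as_matrix(); A[:3,3]=p
    return np.linalg.inv(A@c["T_tool_cam"])
def proj(P,cam,T=None):
    c=vision.calibration(cam); T=c["extrinsics"] if T is None else T
    q=T[:3,:3]@np.array(P)+T[:3,3]; q=np.array([q[0],-q[1],-q[2]]); u=c["mtx"]@q; return u[:2]/u[2]
E
python3 - <<'E'
from h import *
np.set_printoptions(precision=4,suppress=True)
f=lambda c:(c[0]/3.3+200-.35,c[1]/3.3+140-.35)
g=lambda c:(c[0]/4+250-.4,c[1]/4+170-.4)
print("handle top",atz(f((446,342)),.146,"top"), "scene",atz(g((306,323)),.143,"scene"))
print("dial skirt", atz(f((190,200)),.156,"top"))
for c in [(152,92),(272,95),(133,292),(252,305)]: print("deck",atz(f(c),.15,"top"))
for c in [(318,125),(458,125),(283,450),(425,465)]: print("base",atz(f(c),.03,"top"))
print("saucer",atz((251,265),.01,"top"))
print("mill",atz((428,246),.1,"top"))
print("pot",atz((205,214),.07,"top"))
print("mug",atz((183,261),.095,"top"))
E
```

```text
handle top [ 0.511  -0.0663  0.146 ] scene [ 0.5155 -0.0685  0.143 ]
dial skirt [0.6276 0.1313 0.156 ]
deck [0.7163 0.1608 0.15  ]
deck [0.7114 0.0657 0.15  ]
deck [0.5569 0.1777 0.15  ]
deck [0.544  0.0849 0.15  ]
base [0.7144 0.0345 0.03  ]
base [ 0.7112 -0.0873  0.03  ]
base [0.4333 0.071  0.03  ]
base [ 0.417  -0.0496  0.03  ]
saucer [0.4681 0.1698 0.01  ]
mill [ 0.5009 -0.3189  0.1   ]
pot [0.6092 0.2861 0.07  ]
mug [0.4796 0.3396 0.095 ]
```

```bash
python3 - <<'E'
from h import *
np.set_printoptions(precision=1,suppress=True)
for P,ys in [((.512,-.067,.27),(113,-67)),((.512,-.067,.126),(113,-67)),((.44,-.06,.126),(113,-67)),((.628,.131,.178),(31.7,-45.7,-148.3,134.3))]:
    for y in ys:
        q=robot.inverse_kinematics(P,(180,0,y)); print(P,y,None if q is None else np.array(q))
E
```

```text
(0.512, -0.067, 0.27) 113 [-31.1  16.4  47.   90.8 -12.2  78.1  40.2]
(0.512, -0.067, 0.27) -67 [ -42.2   21.4   64.7   91.1  -19.6   79.9 -132.6]
(0.512, -0.067, 0.126) 113 [-27.   24.   42.6 103.2 -18.5  60.   45.6]
(0.512, -0.067, 0.126) -67 [ -40.4   32.4   64.7  103.6  -32.3   65.1 -121.8]
(0.44, -0.06, 0.126) 113 [-33.7  15.4  46.5 113.8 -13.4  56.2  42.4]
(0.44, -0.06, 0.126) -67 [ -46.7   21.2   65.   114.1  -22.6   58.6 -128.1]
(0.628, 0.131, 0.178) 31.7 [-36.4  34.7  37.8  78.1 -21.2  74.3 -56.2]
(0.628, 0.131, 0.178) -45.7 [ -48.7   44.1   64.3   78.6  -39.4   81.1 -120.9]
(0.628, 0.131, 0.178) -148.3 [-20.9  31.2  12.   77.4  -6.5  72.1 113.1]
(0.628, 0.131, 0.178) 134.3 [-28.   32.2  23.4  77.7 -12.8  72.7  40.3]
```

```bash
python3 - <<'E'
from h import *
import cv2
robot.move_to((.512,-.067,.30),(180,0,113)); print(robot.current_time_s())
p=robot.current_tool_pos(); r=robot.current_eef_rot()
im=vision.grab_frame("wrist"); cv2.imwrite("pics/w1.png",im[:,:,::-1])
T=wristT(p,r); print(p,r)
for l in("carriage_handle","dial_grip"):
    for d in recognise(l,"wrist")[:2]: print(l,d)
print(proj((.512,-.067,.146),"wrist",T))
np.save("T1.npy",T)
E
```

```text
3.6083
[ 0.51227642 -0.06517535  0.29966723] [-1.79987121e+02 -4.92978629e-02  1.13183131e+02]
carriage_handle {'rect': [356.4, 155.4, 148.5, 163.3], 'p': 0.65}
dial_grip {'rect': [440.2, 140.5, 397.2, 279.4], 'p': 0.69}
dial_grip {'rect': [592.0, 41.5, 96.1, 83.1], 'p': 0.66}
[315.09177055 227.30181538]
```

View pics/w1.png

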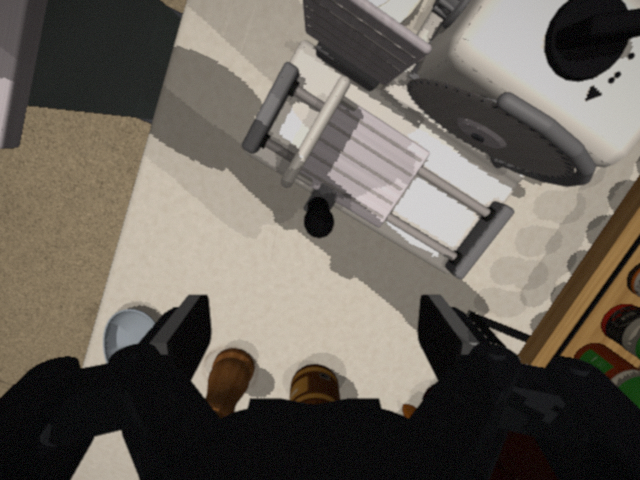

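```bash
python3 - <<'E'
from h import *
import cv2
T=np.load("T1.npy")
a=cv2.imread("pics/w1.png")
cv2.imwrite("pics/w1h.png",cv2.resize(a[60:300,220:520],None,fx=2.5,fy=2.5,interpolation=cv2.INTER_CUBIC))
cv2.imwrite("pics/w1d.png",cv2.resize(a[0:180,400:640],None,fx=3.3,fy=3.3,interpolation=cv2.INTER_CUBIC))
print(atz((319.5,221),.146,"wrist",T),atz((587,40),.156,"wrist",T))
E
```

```text
[ 0.51320629 -0.06069857  0.146     ] [0.6300025  0.13104442 0.156     ]
```

View pics/w1h.png

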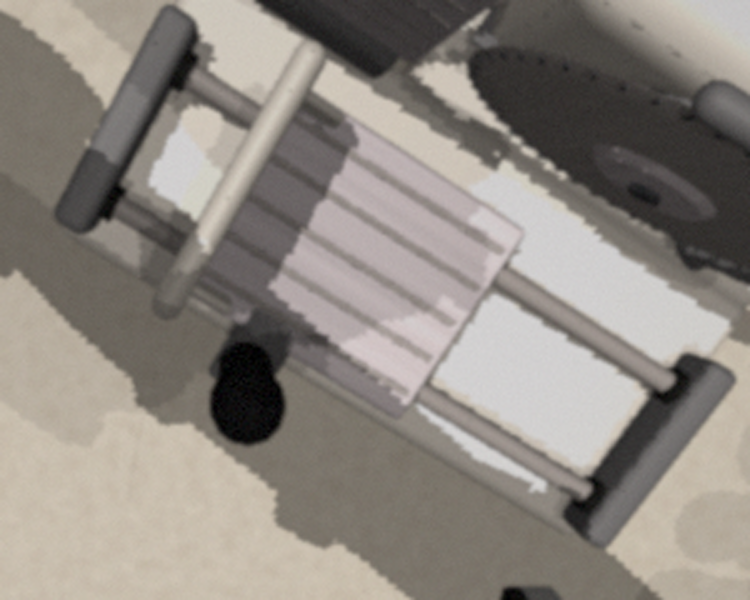

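View pics/w1d.png

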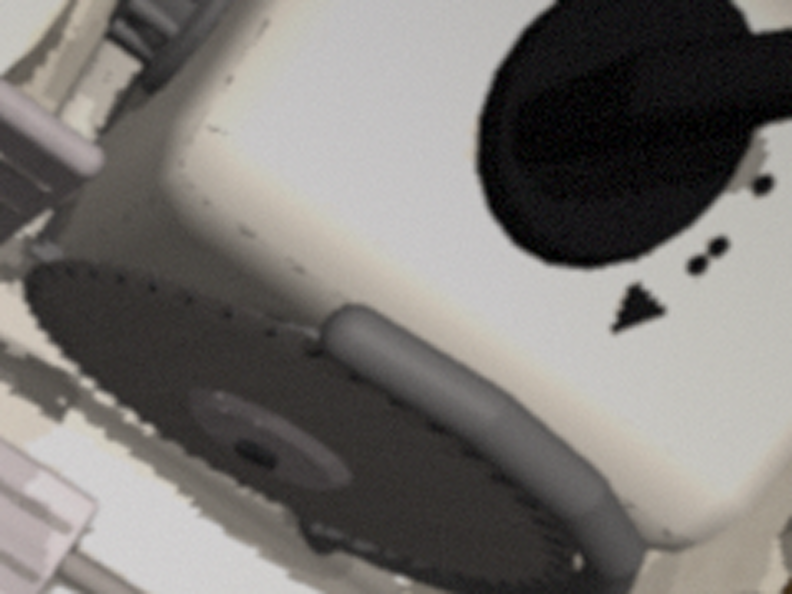

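```bash
python3 - <<'E'
from h import *
T=np.load("T1.npy")
g=lambda c:(220+c[0]/2.5,60+c[1]/2.5)
for z in(.03,.05):
  for A,B in[((115,205),(590,490)),((190,75),(670,382))]:
    a,b=atz(g(A),z,"wrist",T),atz(g(B),z,"wrist",T); print(a,b,np.degrees(np.arctan2(*(b-a)[[1,0]])))
# hoop/deck edge
g=lambda c:(400+c[0]/3.3,c[1]/3.3)
a,b=atz(g((330,320)),.19,"wrist",T),atz(g((600,480)),.19,"wrist",T);print(a,b)
# clear dial marks at deck: one dot, two dots, triangle
for c in[(763,184),(708,255),(637,308)]:
    m=atz(g(c),.15,"wrist",T)-np.array([.630,.131,.15]); print(m,np.degrees(np.arctan2(m[1],m[0])))
E
```

```text
[ 0.4369671  -0.02733464  0.03      ] [ 0.69186462 -0.06023761  0.03      ] -7.355247983170085
[0.44689353 0.03409503 0.03      ] [6.99545820e-01 1.31791822e-04 3.00000000e-02] -7.656190997048389
[ 0.43931905 -0.02603858  0.05      ] [ 0.68130273 -0.0572746   0.05      ] -7.355247983170082
[0.44874257 0.03227889 0.05      ] [6.88594780e-01 3.63220949e-05 5.00000000e-02] -7.6561909970483875
[0.58040223 0.06618296 0.19      ] [0.6445934  0.06186034 0.19      ]
[ 3.80213224e-02  7.02935932e-03 -2.77555756e-17] 10.47453686455545
[ 3.57529986e-02 -9.23871301e-03 -2.77555756e-17] -14.488521831359218
[ 2.79369634e-02 -2.43281496e-02 -2.77555756e-17] -41.05009694173175
```

```bash
python3 - <<'E'
from h import *
P=np.array([.513,-.0625,0])
fingers.gripper_to(.55)
robot.line_to(P+[0,0,.19],(180,0,112.5),velocity=.15)
print(robot.current_tool_pos(),robot.current_contact_force())
s=robot.line_to(P+[0,0,.127],velocity=.08,f_stop=6); print(s,robot.current_tool_pos(),robot.current_contact_force())
if not s:
    fingers.gripper_to(0,force=25); print(robot.current_finger_gap()*85,robot.current_contact_force(),robot.current_tool_pos(),robot.current_time_s())
E
```

```text
[ 0.5137011  -0.06282958  0.19087625] [-0.67250894  0.37096547  0.15638704]
False [ 0.51346959 -0.06271398  0.12745763] [-0.08545549  0.460318    0.05916601]
25.93959878710911 [1.17404905 0.62729982 3.75264243] [ 0.51405978 -0.06214494  0.12786611] 6.3583
```

```bash
python3 - <<'E'
from h import *
a=np.radians(-7.5); d=np.array([np.cos(a),np.sin(a),0])
p0=np.array(robot.current_tool_pos())
s=robot.line_to(p0-d*.14,velocity=.06,f_stop=14)
p=np.array(robot.current_tool_pos()); print(s,p,(p-p0)@d,robot.current_contact_force(),robot.current_finger_gap()*85,robot.current_time_s())
import cv2
im=vision.grab_frame("top"); cv2.imwrite("pics/top1.png",cv2.resize(im[140:320,200:400,::-1],None,fx=3.3,fy=3.3,interpolation=cv2.INTER_CUBIC))
im=vision.grab_frame("wrist"); cv2.imwrite("pics/w2.png",im[:,:,::-1])
E
```

```text
True [ 0.44906386 -0.05303904  0.12792131] -0.0656284308809155 [ 2.37850342 -0.52262548 -2.45898022] 25.302562257906718 7.5917
```

View pics/w2.png

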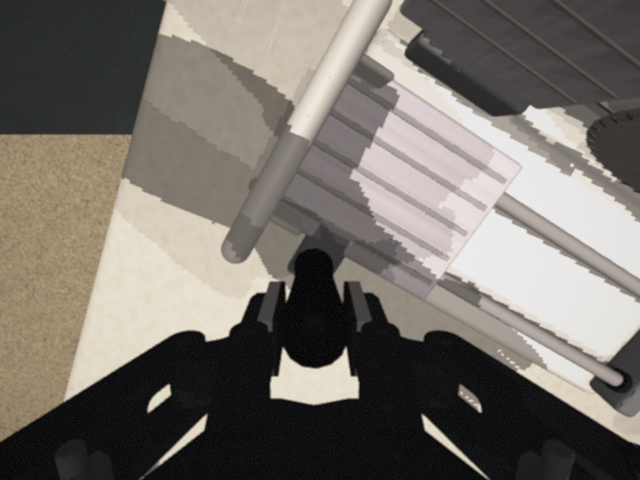

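View pics/top1.png

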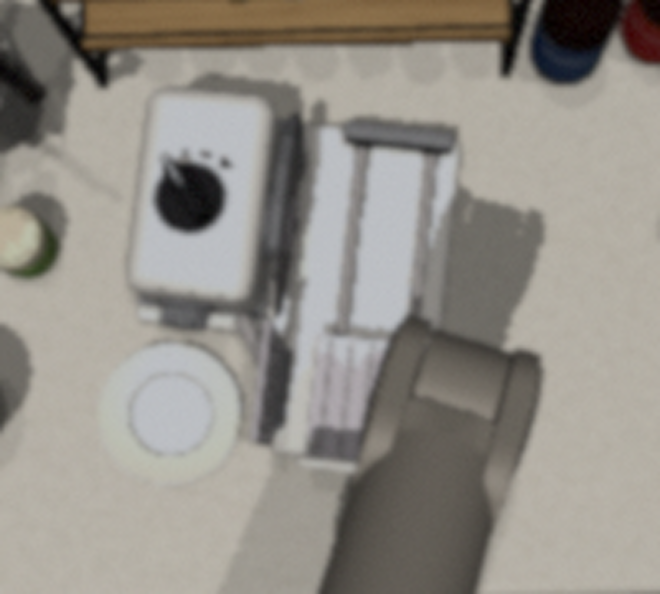

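```bash
python3 - <<'E'
from h import *
a=np.radians(-7.5); d=np.array([np.cos(a),np.sin(a),0])
p0=np.array(robot.current_tool_pos())
s=robot.line_to(p0-d*.03,velocity=.02,f_stop=18)
p=np.array(robot.current_tool_pos()); print(s,p,(p-p0)@d,robot.current_contact_force(),robot.current_finger_gap()*85,robot.current_time_s())
robot.pause(.2);print(robot.current_contact_force(),robot.current_tool_pos())
E
```

```text
True [ 0.44903265 -0.05303987  0.12788623] -3.580038618149977e-05 [ 1.5547098  -0.21018097  1.56126181] 25.46953323382196 8.2333
[1.83050292 0.95560309 3.29357153] [ 0.44905341 -0.05307388  0.12784585]
```

```bash
python3 - <<'E'
from h import *
import cv2
fingers.gripper_to(.55)
p=np.array(robot.current_tool_pos()); print(p,robot.current_contact_force())
robot.line_to(p+[0,0,.17],velocity=.2)
robot.move_to((.629,.131,.30),(180,0,-148.8)); robot.pause(.1)
p=robot.current_tool_pos(); r=robot.current_eef_rot()
im=vision.grab_frame("wrist"); cv2.imwrite("pics/w3.png",im[:,:,::-1])
T=wristT(p,r); np.save("T3.npy",T); print(p,r,robot.current_time_s())
im=vision.grab_frame("scene"); cv2.imwrite("pics/scene3.png",cv2.resize(im[170:310,250:410,::-1],None,fx=4,fy=4,interpolation=cv2.INTER_CUBIC))
print(proj((.629,.131,.19),"wrist",T))
E
```

```text
[ 0.44716529 -0.053837    0.12665945] [ 0.03550684  0.37188867 -0.51230104]
[0.62880352 0.13004144 0.30038044] [-1.79980682e+02  9.32735969e-03 -1.48906175e+02] 11.2833
[314.98998474 244.02561457]
```

View pics/w3.png

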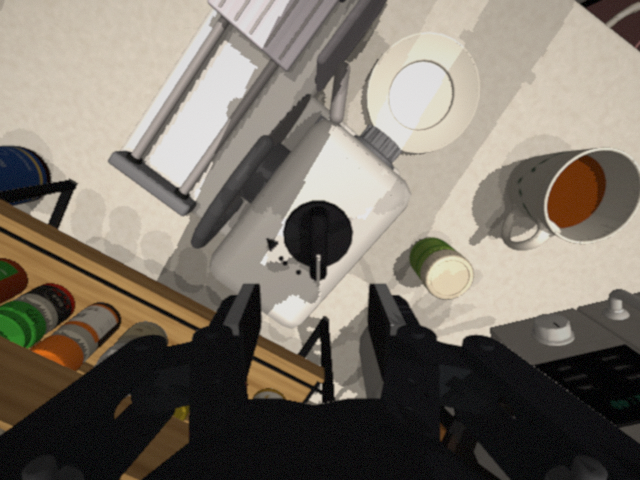

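View pics/scene3.png

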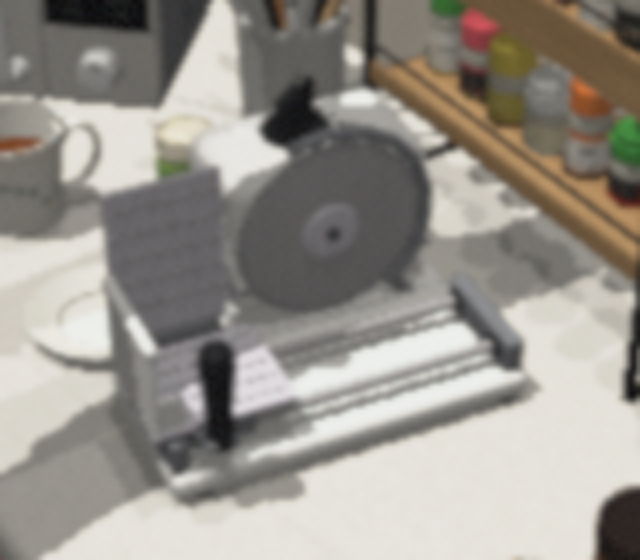

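```bash
python3 - <<'E'
from h import *
import cv2
T=np.load("T3.npy")
a=cv2.imread("pics/w3.png")
cv2.imwrite("pics/w3d.png",cv2.resize(a[180:300,250:390],None,fx=5,fy=5,interpolation=cv2.INTER_CUBIC))
print(proj((.630,.131,.156),"wrist",T))
E
```

```text
[314.21683638 232.49481328]
```

View pics/w3d.png

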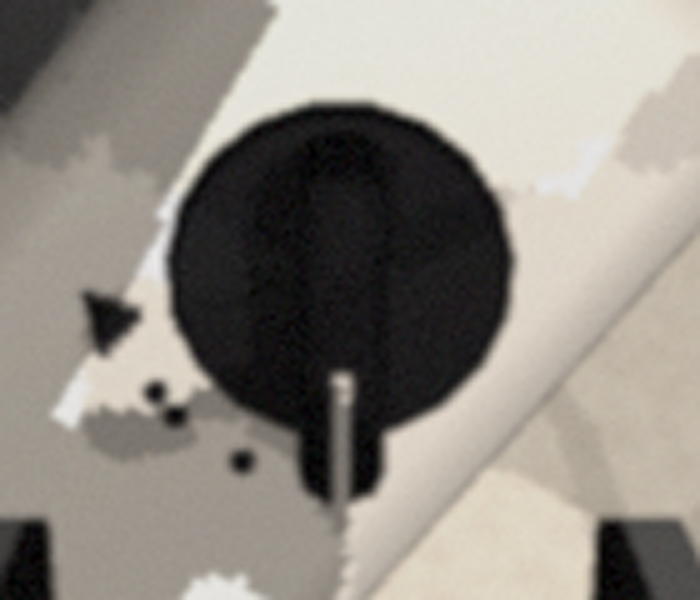

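```bash
python3 - <<'E'
from h import *
T=np.load("T3.npy")
f=lambda c:(250+c[0]/5,180+c[1]/5)
C=atz((318.1,233.8),.155,"wrist",T); print(C)
# paddle top: pointer end / front end near (342,500),(342,130?)
a=atz(f((342,130)),.19,"wrist",T);b=atz(f((341,497)),.19,"wrist",T);print(a,b,(a+b)/2,np.hypot(*(b-a)[:2]),np.degrees(np.arctan2(*(b-a)[[1,0]])))
for c in[(241,461),(165,404),(110,320)]:
    m=atz(f(c),.15,"wrist",T)-C; print(np.degrees(np.arctan2(m[1],m[0])))
E
```

```text
[0.6295497  0.13436363 0.155     ]
[0.60460222 0.11893342 0.19      ] [0.65071817 0.14687949 0.19      ] [0.62766019 0.13290645 0.19      ] 0.053922758340651786 31.21567602117408
5.766557491282261
-18.49359216302533
-43.903581858794404
```

```bash
python3 - <<'E'
from h import *
np.set_printoptions(precision=4,suppress=True)
P=np.array([.629,.133,0])
robot.line_to(P+[0,0,.22],(180,0,-148.8),velocity=.12)
s=robot.line_to(P+[0,0,.178],velocity=.05,f_stop=6)
print(s,np.array(robot.current_tool_pos()),robot.current_contact_force())
if not s:
    fingers.gripper_to(0,force=60); robot.pause(.1)
    print(robot.current_finger_gap()*85,np.array(robot.current_tool_pos()),robot.current_eef_rot(),robot.current_contact_force(),robot.current_torque(),robot.current_time_s())
E
```

```text
False [0.6293 0.133  0.1784] [-0.4816 -0.1758  0.0594]
12.219705849644109 [0.629  0.1333 0.1785] [ 179.9811    0.0376 -148.8041] [-0.9322  1.4883  2.3924] [ 0.0944  0.2992 -0.1534] 13.6417
```

```bash
python3 - <<'E'
from h import *
np.set_printoptions(precision=4,suppress=True)
y0=-148.8; p=np.array([.629,.1332,.1785])
for k in (10,20):
    y=(y0-k+180)%360-180
    robot.move_to(p,(180,0,y))
    print(k,robot.current_eef_rot()[2],np.array(robot.current_tool_pos()),robot.current_contact_force(),np.array(robot.current_torque()),robot.current_finger_gap()*85,robot.current_time_s())
E
```

```text
10 -158.53549073991746 [0.6287 0.134  0.1785] [-2.0549  0.491   2.3604] [0.2292 0.3484 0.0995] 12.001611876045951 13.9167
20 -168.42487561971993 [0.6285 0.1346 0.1785] [-2.9795  3.059   2.4192] [ 0.6229  0.5756 -0.0323] 11.918755915118002 14.1917
```

```bash
python3 - <<'E'
from h import *
np.set_printoptions(precision=4,suppress=True)
y0=-148.8; p=np.array([.629,.1335,.1785])
for k in (30,40,50,60,68,74,77.5):
    y=(y0-k+180)%360-180
    robot.move_to(p,(180,0,y))
    print(k,y,robot.current_eef_rot()[2],np.array(robot.current_tool_pos()),robot.current_contact_force(),np.array(robot.current_torque())[2],robot.current_finger_gap()*85,robot.current_time_s())
    if np.linalg.norm(robot.current_contact_force())>20: break
import cv2
im=vision.grab_frame("wrist"); cv2.imwrite("pics/w4.png",im[:,:,::-1])
T=wristT(robot.current_tool_pos(),robot.current_eef_rot()); np.save("T4.npy",T)
E
```

```text
30 -178.8 -178.3317488519616 [0.6284 0.1354 0.1785] [-2.8572  4.0107  4.0191] 0.055436515093324326 11.954081159202614 14.4667
40 171.2 171.69535951114807 [0.6285 0.1362 0.1785] [-3.176   4.2535  3.4112] 0.014294548715826971 11.63625377535265 14.7417
50 161.2 161.73444151115382 [0.6287 0.137  0.1786] [-2.8047  5.9429  3.2089] 0.013836545095925855 11.896628335061294 15.0167
60 151.2 151.79262561195827 [0.6289 0.1377 0.1786] [-2.2272  6.0357  2.7962] 0.1609128932657649 12.098291203756824 15.2917
68 143.2 143.8071895126209 [0.6292 0.1382 0.1786] [-1.5643  8.2314  2.7227] 0.11963909124893018 12.13395028553074 15.5417
74 137.2 137.83788172729982 [0.6295 0.1386 0.1786] [-0.7913  7.4026  2.4787] 0.05193481070214685 11.837018733531213 15.7917
77.5 133.7 134.36176388760427 [0.6297 0.1387 0.1785] [0.8354 8.0605 2.2116] 0.154543913003345 12.122035950388783 16.0417
```

View pics/w4.png

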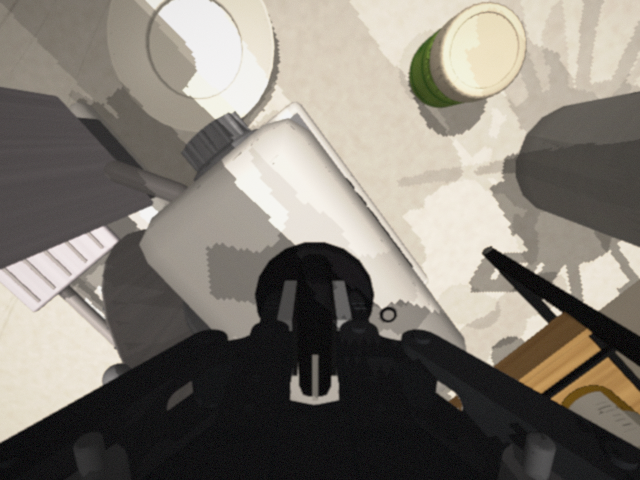

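```bash
python3 - <<'E'
from h import *
np.set_printoptions(precision=4,suppress=True)
p=np.array([.6298,.1385,.1785])
for y in (133.7,132.7,131.9):
    robot.move_to(p,(180,0,y)); robot.pause(.15)
    F=[];M=[]
    for i in range(8): F.append(robot.current_contact_force());M.append(robot.current_torque()); robot.pause(.02)
    r=robot.current_eef_rot()
    print(y,np.array(r),np.radians((-148.804-r[2])%360),np.array(robot.current_tool_pos()),np.mean(F,0),np.mean(M,0),robot.current_finger_gap()*85,robot.current_time_s())
import cv2
im=vision.grab_frame("wrist"); cv2.imwrite("pics/w5.png",im[:,:,::-1])
np.save("T5.npy",wristT(robot.current_tool_pos(),robot.current_eef_rot()))
for n in("top","scene"):
    im=vision.grab_frame(n); cv2.imwrite(f"pics/{n}5.png",im[:,:,::-1])
E
```

```text
133.7 [179.9609  -0.0356 133.757 ] 1.351565193807666 [0.6298 0.1389 0.1786] [-2.1687  3.5751  3.1368] [0.7054 0.4695 0.1188] 12.143675261161373 16.625
132.7 [179.9645  -0.0235 132.7287] 1.3695130713421955 [0.6298 0.139  0.1786] [-1.7809  4.79    3.3345] [0.9924 0.4114 0.1707] 11.895730248509421 17.1583
131.9 [179.9599  -0.021  131.9328] 1.3834044648099515 [0.6299 0.139  0.1786] [-1.6851  4.6271  3.506 ] [0.9997 0.393  0.161 ] 12.108885418996326 17.6917
```

View pics/w5.png

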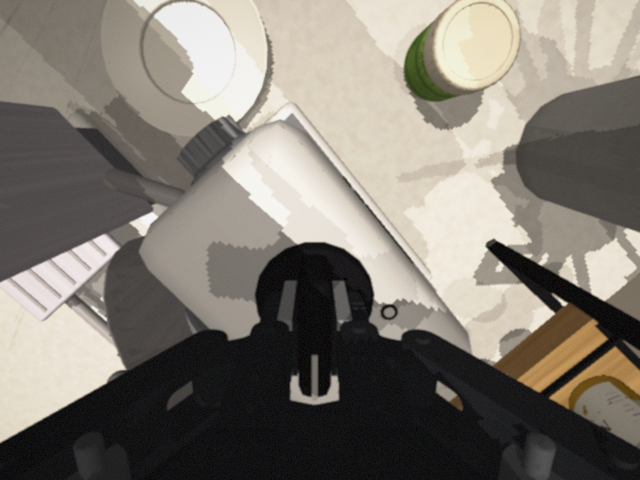

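View pics/top5.png

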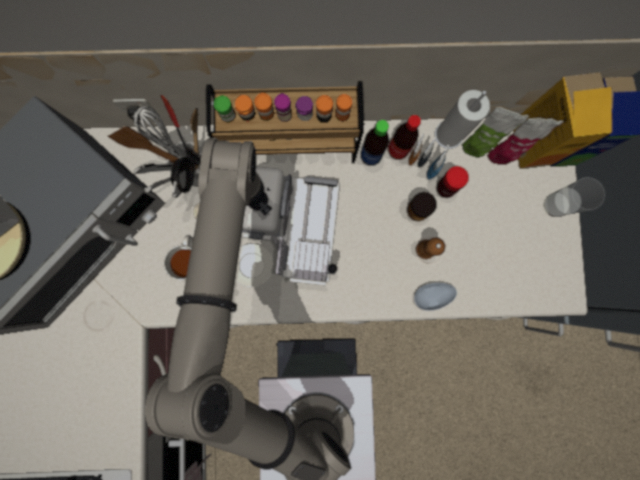

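```bash
python3 - <<'E'
from h import *
import cv2
a=cv2.imread("pics/w5.png"); cv2.imwrite("pics/w5c.png",cv2.resize(a[90:420,240:460],None,fx=2.4,fy=1.8,interpolation=cv2.INTER_CUBIC)[:600])
cv2.imwrite("pics/w5d.png",cv2.resize(a[230:420,240:400],None,fx=3.1,fy=3.1,interpolation=cv2.INTER_CUBIC))
g=cv2.cvtColor(a,cv2.COLOR_BGR2GRAY)
L=cv2.HoughLinesP(cv2.Canny(g,50,120),1,np.pi/360,40,minLineLength=60,maxLineGap=5)
T=np.load("T5.npy")
for l in L[:,0]:
    if 100<l[1]<320 and 150<l[0]<480:
        p,q=atz(l[:2],.1,"wrist",T),atz(l[2:],.1,"wrist",T); print(l,np.degrees(np.arctan2(*(q-p)[[1,0]])))
p,q=atz((314.5,355),.19,"wrist",T),atz((314.5,398),.19,"wrist",T);print(np.degrees(np.arctan2(*(q-p)[[1,0]])))
E
```

```text
[290 101 432 276] -7.689833141614105
[292 113 436 290] -7.817525227839323
[296 103 431 272] -8.025274529099935
[333 169 409 261] -7.513387096405377
[192 185 255 127] 82.17544447747396
[327 155 435 288] -7.848192921006981
[291 101 409 247] -7.778037886238985
-47.970640520548486
```

View pics/w5d.png

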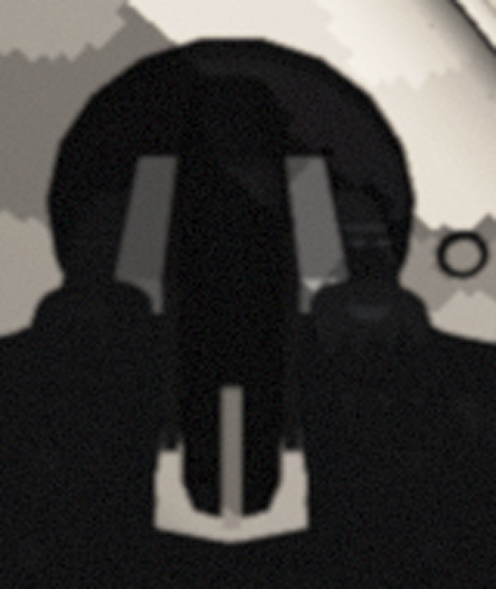

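```bash
python3 - <<'E'
from h import *
print(atz((333,268),.146,"top"),robot.current_eef_rot(),robot.current_finger_gap()*85,robot.current_torque())
workorder.close_job(); print(robot.current_time_s())
E
```

```text
[ 0.44716856 -0.05963832  0.146     ] [ 1.79960236e+02 -2.06989150e-02  1.31932304e+02] 12.024386545154693 [1.04518874 0.44689225 0.20279113]
the job is handed in; nothing more can be done
the job is handed in; nothing more can be done
```

I drew the carriage back against its front stop first. Then I turned the dial clockwise past both clicks to boost and handed the job in at about 18 s, still gripping it.

- **Carriage:** it moved about 66 mm and then stopped hard. A second, harder pull moved it no further. The last top picture, taken with the dial at boost, still shows the handle at the front, at x of about 0.447 m.
- **Dial:** the gripper's rotation gives 1.383 rad and the wrist picture gives about 1.376 rad. Both lie between boost (1.35) and the end stop (1.40). The moment of about 0.16–0.20 N m fits the spring pushing back, and the grip is closed on the 12 mm paddle.
- **Disagreement:** the gripper holds the paddle about 4 mm off the dial's axis, so it swung sideways by up to 5 mm as it turned. The side force reached about 8 N, and about 5 N remained after I moved the target to where the gripper actually was.
- **Surroundings:** I moved clear of the blade and felt no unexpected contact. In the last pictures the saucer, jars and mill look undisturbed and the mug was partly hidden by the arm. I kept away from the thickness knob but did not measure its mark.

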